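Close the calibration-kit tub and butt it up to its row

ROBOT

A 7-joint arm with a two-finger parallel gripper is mounted at the origin on the work surface. World frame = base frame: x ahead of the robot, y to its left, z up, the work surface at z = 0. Lengths are in m, angles in rad, forces in N, time in s.
With the tool pointing down it reaches from about 0.4 to 0.875 m from the base axis. Payload 19.3 kg.
Tool frame: the origin (TCP) lies on the centre line of the jaws, within the pads' length; the fingertips stand 14 mm ahead of it and the grasp point (between the pads) lies 5 mm behind it; z points along the fingers, y is the line along which they close (so a half turn about z gives the same grasp; the last joint's range is limited). The gripper opens to 85 mm and grips with 20 to 120 N. Pads are 22 mm wide; open, the fingers measure 114 mm over their backs; the gripper's body (76 mm by 85 mm) begins 54 mm behind the grasp point. The pads swing forward as they close: fully open they stand 13 mm farther back than shut.
Start: joints at [1.248, 0.521, -0.036, 1.599, 0.021, 1.021, -0.113], TCP at [0.156, -0.605, 0.212] pointing down, gripper open.
Joint ranges: [-2.91, 2.91], [-0.3, 2.13], [-1.5, 1.42], [0.17, 2.43], [-1.26, 4.41], [0.16, 1.93], [-2.52, 2.52]. Speed limits (rad/s): [1.89, 1.89, 2.39, 2.39, 3.01, 3.01, 3.01].

INTERFACE

Orientations are given as [roll, pitch, yaw] about the fixed x, y, z axes, in that order (R = Rz(yaw) Ry(pitch) Rx(roll)).
In Python, from workcell import bot, grab_frame, regions_of gives the robot as it stands. The module is installed in compiled form; this text tells all that it offers.
- The arm moves only by the tool play_rows, never from a script. Its argument "plan" is a list of rows, each a list of 3 entries, a list of its own where there are three numbers: the shift along the tool's x, y, z in units of 2.5 cm (1.0 is 2.5 cm), then the turn, a rotation vector about the tool's x, y, z in units of 0.15 rad (1.0 is 0.15 rad), then the closure, from -1 (fully open) to 1 (shut). In form: [[[tx, ty, tz], [rx, ry, rz], jaw], ...]. A call has 1 to 20 rows; each row shifts and turns the commanded pose from where the row before left it, along the tool's axes as they then stand; what a row does not reach is not made up. A row lasts 1/8 s, in which the tool goes at most 62.5 mm and 10.7 degrees, less where a joint would pass 70% of its speed; a pose out of reach is approached as far as the arm can. A call with a number of a shift or a turn outside -1 to 1 is refused whole. A call with a gripper value outside its range is refused whole. The fingers move at their own pace and stop on an object; "newtons" is the grip in N (left out, the last holds). Time passes only in rows, so rows that do not move let the fingers close. It gives the time, the measured TCP pose, the force, the opening and the grip force at its end, in the units of the state.
- bot.observe(): the state, without advancing time (a new reading comes with each control period).
- grab_frame(name): name is "side" or "top"; returns a dict with "pixels" (480x640x3 uint8, red, green, blue), "depth" (480x640 float32, m along the optical axis (not along the pixel's ray), 0 where there is no reading), "camera_matrix" (3x3 intrinsics, pixels), "R" (3x3) and "t" (3): a world point X has camera coordinates R X + t. Camera axes: x right, y down, z forward; pixel columns grow to the right and rows downward; lengths in m; the calibration is good to about 2 mm. A picture is of the moment at which its call begins.
- bot.job_done(): hands the job in; it is judged then, once.
Trained networks look in the newest picture that a camera, given by its name, has taken for a name from the list of things; names that differ only in an ending like _2 or _b are one class to them, and where a whole thing is asked for, a point or a joint stands for the part that bears it (a point fixed in the world has none). Each returns a list of dicts, best first, with "p" (0 to 1); they miss things now and then, are a little off and sometimes report something else, mostly with a low value. They report only what shows in the picture. A call takes as long as a camera call.
- regions_of(thing, camera): "mask" (480x640 bool, what is visible of it) and "box" ([left, top, right, bottom] in pixels, round what is visible of it).
The state is a dict: "clock": time; "qpos": joint angles; "qd": joint speeds; "joint_efforts": joint torques, N m; "position": TCP position; "tool_rot": TCP orientation; "force": force on the tool from outside, world axes, zero at the start; "moment": the same for the moment, N m; "grip_width": finger opening in m; "finger_force": force on a finger pad.
Only numpy, scipy, OpenCV 4.12 (cv2) and the standard library are available. Lean on these libraries where they do the work, as an engineer would, in place of code of your own. Each camera call takes 0.05 s, during which the arm holds its last target. There are 200 camera calls.

TASK

The blue calibration-kit tub beside the pH meter has been left open and pulled away from its row. Press its yellow lid down on it until it sits level on the rim all round, and butt the tub end-on against the free end of the row of two closed tubs, so that no gap is left and its sides run on in line with theirs. Leave the bottles, the jar and the beaker where they stand.

Things in the scene. Friction and masses are not known exactly. Their poses are not given: they have to be found in the camera images.
- tub: the loose open blue plastic tub, 62 mm wide (its x), 100 mm long (its y), 55 mm high, walls and floor 5 mm thick, about 0.25 kg with the small coloured capsules in it (these stay in place). It stands on the bench and slides. Origin: centre of its underside; z up. Its two ends are alike
- tub_seat (a point): the point in the tub, on its middle axis, 43 mm above its underside (12 mm below the rim), where the lid's origin lies when the lid is fully down
- lid: loose yellow lid, 60 g, right way up on the bench: tapered skirt 12 mm deep (42x80 mm below, 49x87 above; tub mouth 52x90), flange 60x98x6 mm that rests on the rim inside the tub's outer faces, upright bar to grip 14 mm wide (x), 50 long (y), 24 high. Flange top 18, bar top 42 mm above the origin, which is the centre of the skirt's bottom; y lengthwise, z up. Fits either way round; no snap
- row: two closed blue tubs like the loose one, end to end, fixed to the bench, 200 mm long, 62 wide, with a white lid (next to the free end) and a grey one, bars up to 85 mm high. Origin: on the bench, mid-width of the free end's face, which looks to the row's -y; the row runs to +y. When butted up, the loose tub's origin lies 50 mm to -y of it, on the row's y axis
- bottle_red: red buffer bottle, 44 mm diameter, 85 mm tall, white cap; a bystander. Origin: centre of its underside
- bottle_green: green buffer bottle, 44 mm diameter, 85 mm tall, white cap; a bystander. Origin: centre of its underside
- bottle_amber: orange buffer bottle, 44 mm diameter, 85 mm tall, white cap; a bystander. Origin: centre of its underside
- wash_bottle: white wash bottle with red cap, 64 mm diameter, 160 mm tall; a bystander. Origin: centre of its underside
- jar: brown glass jar with steel lid, 70 mm diameter, 80 mm tall; a bystander. Origin: centre of its underside
- beaker: glass beaker, 68 mm diameter, 90 mm tall, under the electrode (tip 125 mm above the bench) of the fixed pale yellow stand, which is 0.30 m tall and stands 0.15 m further to the left, its arm reaching over the beaker; a bystander. Origin: centre of its underside

How it is judged:
By the outcome, as a careful person would: the job done as asked, in the order asked, and still so for the second after the job is handed in, with the robot touching nothing.
It also fails if it takes over 64 s, if anything falls off the work surface, if the arm or the gripper's body presses on something with over 40 N, if the wrist force passes 120 N, or if a joint passes its speed limit or range.

## Working session

There is one attempt and no reset: what is moved stays moved. The work goes in short steps, Python scripts to look and compute and a tool call to move; the robot and the scene stay as the last step left them, time stands still between calls to the robot, and variables do not carry over. Pictures are saved under pics/ and viewed, at most 10 in all, crops included, and the job is handed in when it is done.

Besides the shell and the picture viewer there is one more tool, called after "Emit:" in YAML: its name, and indented under it one key for each argument. play_rows: Moves the arm, as the interface text tells. Its arguments: {"type":"object","properties":{"plan":{"type":"array"},"newtons":{"type":"number"}},"required":["plan"]}

```bash
mkdir -p pics; cat > h.py <<'E'
import numpy as np, cv2, json
from workcell import bot, grab_frame, regions_of
def cloud(f):
    K=f["camera_matrix"]; d=f["depth"]; v,u=np.mgrid[:480,:640]
    c=np.stack([(u-K[0,2])/K[0,0]*d,(v-K[1,2])/K[1,1]*d,d],-1)
    return (c-f["t"])@f["R"]
def save(f,n): cv2.imwrite(f"pics/{n}.png",f["pixels"][:,:,::-1])
E
python3 - <<'E'
from h import *
s=bot.observe(); print({k:np.round(v,3).tolist() for k,v in s.items()})
ims=[]
for c in ("side","top"):
    f=grab_frame(c); ims.append(f["pixels"]); P=cloud(f); save(f,c+"0")
    print(c,"cam at",(-f["R"].T@f["t"]).round(3))
    for n in ["tub","lid","row","bottle_red","bottle_green","bottle_amber","wash_bottle","jar","beaker"]:
        for r in regions_of(n,c)[:2]:
            m=r["mask"]&(f["depth"]>0); p=P[m]
            if len(p)==0: continue
            top=np.percentile(p[:,2],98); q=p[p[:,2]>top-.006]
            print(n,round(r["p"],2),np.round(r["box"]).tolist(),"top",top.round(3),"med",np.median(q,0).round(3),"lo",np.percentile(p,2,0).round(3),"hi",np.percentile(p,98,0).round(3))
E
```

```text
{'clock': 0.0, 'qpos': [1.248, 0.522, -0.036, 1.6, 0.021, 1.021, -0.113], 'qd': [0.001, 0.001, 0.0, -0.001, -0.0, 0.0, 0.001], 'joint_efforts': [0.001, -92.712, 1.98, -36.994, 0.018, 0.008, -0.0], 'position': [0.156, -0.605, 0.211], 'tool_rot': [-3.14, 0.0, 0.253], 'force': [0.304, -0.25, -0.476], 'moment': [-0.037, -0.021, -0.067], 'finger_force': 0.0, 'grip_width': 0.085}
side cam at [0.166 1.252 0.876]
tub 0.61 [324.0, 238.0, 347.0, 274.0] top 0.058 med [ 0.519 -0.085  0.055] lo [ 0.483 -0.149  0.002] hi [ 0.551 -0.043  0.058]
lid 0.8 [362.0, 213.0, 390.0, 236.0] top 0.043 med [ 0.456 -0.35   0.041] lo [ 0.42  -0.399  0.001] hi [ 0.489 -0.305  0.043]
row 0.73 [271.0, 275.0, 324.0, 349.0] top 0.086 med [0.54  0.215 0.085] lo [0.51  0.09  0.004] hi [0.57  0.285 0.086]
row 0.17 [361.0, 214.0, 391.0, 234.0] top 0.043 med [ 0.455 -0.35   0.041] lo [ 0.422 -0.396  0.001] hi [ 0.494 -0.305  0.043]
bottle_red 0.54 [245.0, 224.0, 262.0, 256.0] top 0.087 med [ 0.777 -0.117  0.085] lo [ 0.757 -0.126  0.003] hi [ 0.798 -0.095  0.087]
bottle_green 0.84 [216.0, 267.0, 237.0, 298.0] top 0.087 me
[... 1299 characters left out ...]
55 0.085] lo [0.51  0.081 0.009] hi [0.571 0.275 0.087]
bottle_red 0.63 [350.0, 170.0, 368.0, 191.0] top 0.088 med [ 0.779 -0.122  0.086] lo [ 0.757 -0.141  0.007] hi [ 0.792 -0.101  0.088]
bottle_amber 0.78 [295.0, 173.0, 308.0, 199.0] top 0.089 med [0.751 0.016 0.086] lo [ 0.73  -0.006  0.002] hi [0.766 0.035 0.089]
wash_bottle 0.66 [437.0, 191.0, 470.0, 224.0] top 0.163 med [ 0.694 -0.343  0.161] lo [ 0.664 -0.368  0.022] hi [ 0.714 -0.313  0.163]
jar 0.59 [516.0, 267.0, 550.0, 302.0] top 0.086 med [ 0.516 -0.537  0.082] lo [ 0.483 -0.563  0.013] hi [ 0.543 -0.505  0.086]
beaker 0.9 [96.0, 250.0, 137.0, 280.0] top 0.092 med [0.545 0.455 0.09 ] lo [0.516 0.431 0.001] hi [0.576 0.493 0.092]
```

```bash
cat >> h.py <<'E'
def rects(cams=("top","side"),things=(("tub",.048,.064),("lid",.012,.026),("lid",.036,.05),("row",.05,.068),("row",.078,.095)),pic=None):
    for c in cams:
        f=grab_frame(c); P=cloud(f)
        if pic: save(f,c+pic)
        for n,a,b in things:
            rs=regions_of(n,c)
            if not rs: print(c,n,"none"); continue
            m=rs[0]["mask"]&(f["depth"]>0); p=P[m]; p=p[(p[:,2]>a)&(p[:,2]<b)]
            if len(p)<8: print(c,n,"few"); continue
            (cx,cy),(w,h),t=cv2.minAreaRect((p[:,:2]*1000).astype(np.float32))
            if w>h: w,h,t=h,w,t+90
            t=(t+90)%180-90
            print(c,n,len(p),"z",np.median(p[:,2]).round(4),"ctr",round(cx,1),round(cy,1),"wxl",round(w,1),round(h,1),"yaw of length from +y(deg)",round(t,1))
E
python3 - <<'E'
from h import *
rects()
a=cv2.imread("pics/top0.png")[150:350,80:560]; b=cv2.imread("pics/side0.png")[160:420,200:420]
cv2.imwrite("pics/a.png",cv2.resize(a,(800,333),interpolation=cv2.INTER_CUBIC)); cv2.imwrite("pics/b.png",cv2.resize(b,None,fx=2.3,fy=2.3))
E
```

```text
top tub 273 z 0.0548 ctr 518.5 -99.7 wxl 62.5 99.5 yaw of length from +y(deg) 7.9
top lid 841 z 0.0182 ctr 456.3 -358.6 wxl 60.1 98.2 yaw of length from +y(deg) -18.4
top lid 127 z 0.0419 ctr 455.9 -358.3 wxl 14.7 50.0 yaw of length from +y(deg) -14.2
top row 1846 z 0.0607 ctr 541.3 179.4 wxl 63.3 198.6 yaw of length from +y(deg) -1.1
top row 269 z 0.0847 ctr 541.5 180.5 wxl 15.3 148.7 yaw of length from +y(deg) -1.1
side tub 199 z 0.0538 ctr 517.2 -97.1 wxl 62.1 109.7 yaw of length from +y(deg) 6.9
side lid 238 z 0.0182 ctr 454.9 -355.2 wxl 62.5 104.2 yaw of length from +y(deg) -18.2
side lid 49 z 0.0407 ctr 454.6 -353.6 wxl 18.8 56.6 yaw of length from +y(deg) -21.1
side row 1160 z 0.0613 ctr 540.2 185.8 wxl 63.5 206.1 yaw of length from +y(deg) -0.7
side row 193 z 0.0849 ctr 541.1 184.3 wxl 16.4 152.3 yaw of length from +y(deg) -0.1
```

View pics/a.png

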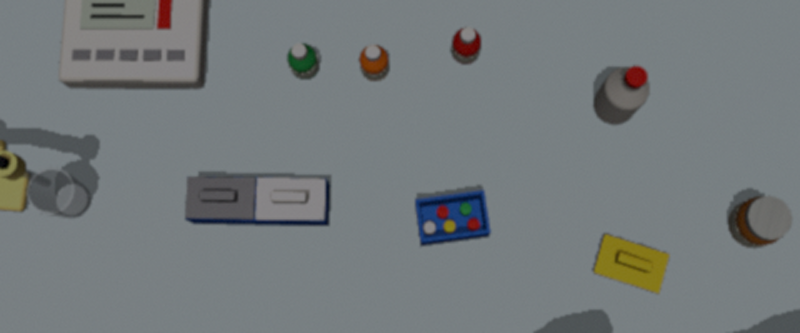

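View pics/b.png

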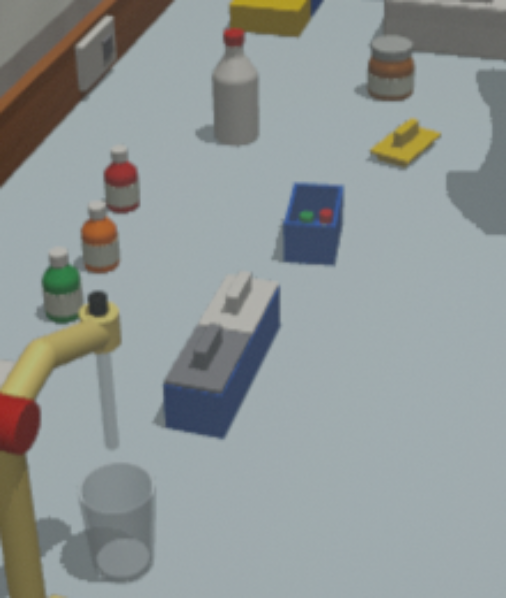

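The top view crop shows the open tub at about (452,218), the lid at (631,263) and the row at (257,198), white lid nearest the tub. The side view agrees with this layout. I'll move above the lid.

Emit:
play_rows:
  plan:
    - [[0, 0, 0], [0, 0, -0.951], -1]
    - [[0, 0, 0], [0, 0, -0.951], -1]
    - [[0, 0, 0], [0, 0, -0.951], -1]
    - [[0, 0, 0], [0, 0, -0.951], -1]
    - [[0, 0, 0], [0, 0, -0.951], -1]
    - [[0, 0, 0], [0, 0, -0.951], -1]
    - [[0, 0, 0], [0, 0, -0.951], -1]
  newtons: 40

```text
clock: 2.48
position: [0.1563, -0.6052, 0.2117]
tool_rot: [-3.142, 0.0, 1.256]
force: [0.5, -0.1, -0.4]
grip_width: 0.0854
finger_force: 0.0
```

Emit:
play_rows:
  plan:
    - [[0.94, 0.59, 0.31], [0, 0, 0], -1]
    - [[0.94, 0.59, 0.31], [0, 0, 0], -1]
    - [[0.94, 0.59, 0.31], [0, 0, 0], -1]
    - [[0.94, 0.59, 0.31], [0, 0, 0], -1]
    - [[0.94, 0.59, 0.31], [0, 0, 0], -1]
    - [[0.94, 0.59, 0.31], [0, 0, 0], -1]
    - [[0.94, 0.59, 0.31], [0, 0, 0], -1]
    - [[0.94, 0.59, 0.31], [0, 0, 0], -1]
    - [[0.94, 0.59, 0.31], [0, 0, 0], -1]
    - [[0.94, 0.59, 0.31], [0, 0, 0], -1]
    - [[0.94, 0.59, 0.31], [0, 0, 0], -1]
    - [[0.94, 0.59, 0.31], [0, 0, 0], -1]
    - [[0.94, 0.59, 0.31], [0, 0, 0], -1]
    - [[0.94, 0.59, 0.31], [0, 0, 0], -1]
    - [[0, 0, 0], [0, 0, 0], -1]
    - [[0, 0, 0], [0, 0, 0], -1]

```text
clock: 4.47
position: [0.4552, -0.3581, 0.1032]
tool_rot: [-3.141, 0.0, 1.251]
force: [-0.4, -1.2, -0.3]
grip_width: 0.0853
finger_force: 0.0
```

Emit:
play_rows:
  plan:
    - [[0, 0.02, 0.7], [0, 0, 0], -1]
    - [[0, 0, 0.7], [0, 0, 0], -1]
    - [[0, 0, 0.7], [0, 0, 0], -1]
    - [[0, 0, 0.5], [0, 0, 0], -1]
    - [[0, 0, 0.09], [0, 0, 0], 0]
    - [[0, 0, 0], [0, 0, 0], 1]
    - [[0, 0, 0], [0, 0, 0], 1]
    - [[0, 0, 0], [0, 0, 0], 1]
    - [[0, 0, 0], [0, 0, 0], 1]
    - [[0, 0, 0], [0, 0, 0], 1]
    - [[0, 0, 0], [0, 0, 0], 1]
    - [[0, 0, 0], [0, 0, 0], 1]

```text
clock: 5.98
position: [0.4561, -0.3578, 0.0359]
tool_rot: [-3.142, -0.0, 1.251]
force: [-0.3, 0.3, 0.3]
grip_width: 0.0001
finger_force: 0.0
```

```bash
python3 - <<'E'
from h import *
rects(things=(("lid",.012,.026),("lid",.036,.05)),pic="1")
a=cv2.imread("pics/top1.png")[230:370,400:540]; b=cv2.imread("pics/side1.png")[140:280,320:460]
cv2.imwrite("pics/c.png",np.hstack([cv2.resize(a,(400,400)),cv2.resize(b,(400,400))]))
E
```

```text
top lid 384 z 0.018 ctr 463.6 -335.4 wxl 48.3 59.4 yaw of length from +y(deg) 76.8
top lid 45 z 0.0418 ctr 461.3 -342.6 wxl 14.3 17.4 yaw of length from +y(deg) -18.4
side lid 244 z 0.0184 ctr 455.9 -354.3 wxl 64.3 106.5 yaw of length from +y(deg) -17.8
side lid 45 z 0.0415 ctr 456.0 -357.4 wxl 15.3 52.3 yaw of length from +y(deg) -13.8
```

View pics/c.png

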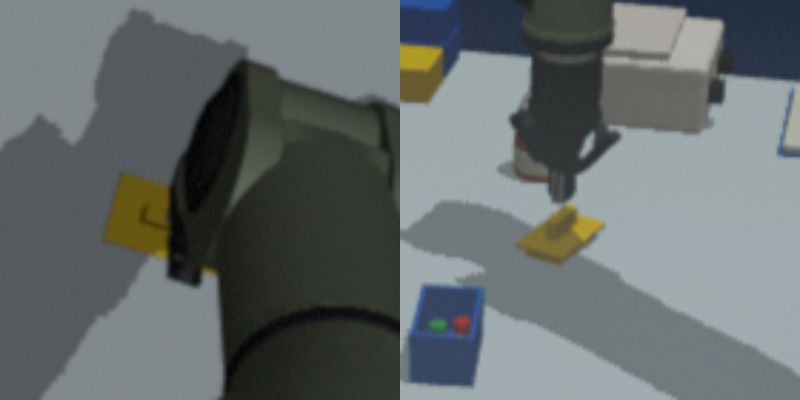

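The crops show the closed fingers behind and above the bar: side crop fingertip at (562,200), bar at (562,222). So the grasp missed, although the reported pose matches. I'll measure where the fingers actually are.

```bash
python3 - <<'E'
from h import *
for c in ("side","top"):
    f=grab_frame(c); P=cloud(f); d=f["depth"]>0
    hsv=cv2.cvtColor(f["pixels"],cv2.COLOR_RGB2HSV)
    m=d&(np.abs(P[...,0]-.456)<.1)&(np.abs(P[...,1]+.358)<.14)&(P[...,2]>.025)&(P[...,2]<.2)&(hsv[...,1]<110)
    p=P[m]
    for z in np.arange(.025,.16,.01):
        q=p[(p[:,2]>=z)&(p[:,2]<z+.01)]
        if len(q)>2: print(c,z.round(3),len(q),np.median(q,0).round(4),q.min(0).round(3),q.max(0).round(3))
E
```

```text
side 0.025 15 [ 0.454  -0.3497  0.03  ] [ 0.447 -0.497  0.025] [ 0.511 -0.335  0.035]
side 0.035 16 [ 0.455  -0.3645  0.0414] [ 0.443 -0.497  0.035] [ 0.526 -0.336  0.044]
side 0.055 13 [ 0.4551 -0.3488  0.0622] [ 0.447 -0.357  0.057] [ 0.467 -0.343  0.065]
side 0.065 30 [ 0.456  -0.3497  0.0694] [ 0.441 -0.363  0.066] [ 0.472 -0.34   0.075]
side 0.075 26 [ 0.4541 -0.3505  0.0802] [ 0.441 -0.36   0.075] [ 0.471 -0.346  0.085]
side 0.085 26 [ 0.4573 -0.3493  0.0894] [ 0.443 -0.362  0.085] [ 0.47  -0.336  0.094]
side 0.095 42 [ 0.462  -0.3487  0.1019] [ 0.434 -0.37   0.095] [ 0.491 -0.336  0.105]
side 0.105 63 [ 0.454  -0.3488  0.1099] [ 0.421 -0.376  0.105] [ 0.497 -0.329  0.115]
side 0.115 89 [ 0.4622 -0.3501  0.1193] [ 0.412 -0.381  0.115] [ 0.506 -0.33   0.125]
side 0.125 78 [ 0.4669 -0.3459  0.1304] [ 0.405 -0.388  0.125] [ 0.508 -0.327  0.135]
side 0.135 90 [ 0.4569 -0.3449  0.1405] [ 0.398 -0.374  0.135] [ 0.517 -0.326  0.145]
side 0.145 118 [ 0.4513 -0.3432  0.1499] [ 0.396 -0.384  0.145] [ 0.518 -0.32   0.155]
side 0.155 91 [ 0.4525 -0.3428  0.1596] [ 0.413 -0.364  0.155] [ 0.5   -0.328  0.165]
top 0.105 12 [ 0.4374 -0.3456  0.1112] [ 0.432 -0.348  0.106] [ 0.441 -0.341  0.113]
top 0.115 7 [ 0.4311 -0.339   0.1211] [ 0.418 -0.342  0.119] [ 0.436 -0.333  0.124]
top 0.125 10 [ 0.4249 -0.3372  0.1274] [ 0.411 -0.342  0.126] [ 0.448 -0.331  0.135]
top 0.135 25 [ 0.4164 -0.3364  0.142 ] [ 0.397 -0.347  0.135] [ 0.424 -0.328  0.145]
top 0.145 76 [ 0.4056 -0.3409  0.1491] [ 0.397 -0.354  0.145] [ 0.421 -0.328  0.155]
top 0.155 10 [ 0.4125 -0.3407  0.1564] [ 0.405 -0.347  0.156] [ 0.433 -0.336  0.162]
```

The real fingertips (about z 0.056) stand about 34 mm higher than the reported TCP implies (0.022), while x and y agree. I'll open, go about 30 mm lower, and check the fingertips again before closing.

Emit:
play_rows:
  plan:
    - [[0, 0, 0], [0, 0, 0], -1]
    - [[0, 0, 0], [0, 0, 0], -1]
    - [[0, 0, 0], [0, 0, 0], -1]
    - [[0, 0, 0], [0, 0, 0], -1]
    - [[0, 0, 0], [0, 0, 0], -1]
    - [[0, 0, 0], [0, 0, 0], -1]
    - [[0, 0, 0.3], [0, 0, 0], -1]
    - [[0, 0, 0.3], [0, 0, 0], -1]
    - [[0, 0, 0.3], [0, 0, 0], -1]
    - [[0, 0, 0.3], [0, 0, 0], -1]
    - [[0, 0, 0], [0, 0, 0], -1]

```text
clock: 7.75
position: [0.4558, -0.3575, 0.0052]
tool_rot: [-3.141, -0.0, 1.251]
force: [0.7, 0.2, -0.2]
grip_width: 0.0853
finger_force: 0.0
```

```bash
cat >> h.py <<'E'
def tips(cx,cy,c="side",zlo=.004,r=.07):
    f=grab_frame(c); P=cloud(f); d=f["depth"]>0
    hsv=cv2.cvtColor(f["pixels"],cv2.COLOR_RGB2HSV)
    m=d&(np.hypot(P[...,0]-cx,P[...,1]-cy)<r)&(P[...,2]>zlo)&(P[...,2]<.12)&(hsv[...,2]<75)
    p=P[m]
    for z in np.arange(zlo,.1,.006):
        q=p[(p[:,2]>=z)&(p[:,2]<z+.006)]
        if len(q)>2: print(c,z.round(3),len(q),np.median(q,0).round(4),q.min(0).round(3),q.max(0).round(3))
    return f
E
python3 - <<'E'
from h import *
f=tips(.456,-.358); save(f,"side2"); b=f["pixels"][140:280,320:460,::-1]
cv2.imwrite("pics/d.png",cv2.resize(b,(500,500)))
E
```

```text
side 0.04 4 [ 0.4568 -0.3539  0.043 ] [ 0.41  -0.368  0.041] [ 0.501 -0.339  0.045]
side 0.046 13 [ 0.4964 -0.363   0.0498] [ 0.405 -0.376  0.046] [ 0.504 -0.331  0.051]
side 0.052 14 [ 0.4546 -0.35    0.0548] [ 0.406 -0.377  0.053] [ 0.506 -0.331  0.058]
side 0.058 14 [ 0.497  -0.3573  0.0606] [ 0.404 -0.381  0.058] [ 0.507 -0.335  0.063]
side 0.064 16 [ 0.4947 -0.3596  0.0667] [ 0.403 -0.382  0.065] [ 0.503 -0.332  0.07 ]
side 0.07 18 [ 0.498  -0.3622  0.0725] [ 0.405 -0.377  0.07 ] [ 0.511 -0.328  0.076]
side 0.076 15 [ 0.4975 -0.364   0.0792] [ 0.401 -0.377  0.076] [ 0.523 -0.328  0.082]
side 0.082 32 [ 0.4222 -0.3516  0.0856] [ 0.404 -0.387  0.082] [ 0.519 -0.322  0.088]
side 0.088 43 [ 0.4269 -0.3549  0.0911] [ 0.397 -0.39   0.088] [ 0.524 -0.321  0.094]
side 0.094 48 [ 0.4261 -0.3505  0.097 ] [ 0.388 -0.39   0.094] [ 0.525 -0.321  0.1  ]
```

View pics/d.png

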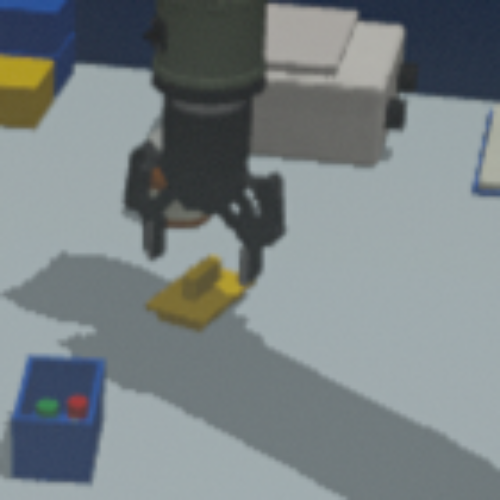

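The fingers now straddle the bar, with the open tips about 0.041 high and reaching about 13 mm lower once shut. I'll go 4 mm lower and close.

Emit:
play_rows:
  plan:
    - [[0, 0, 0.16], [0, 0, 0], -1]
    - [[0, 0, 0], [0, 0, 0], 1]
    - [[0, 0, 0], [0, 0, 0], 1]
    - [[0, 0, 0], [0, 0, 0], 1]
    - [[0, 0, 0], [0, 0, 0], 1]
    - [[0, 0, 0], [0, 0, 0], 1]
    - [[0, 0, 0], [0, 0, 0], 1]
    - [[0, 0, 0], [0, 0, 0], 1]

```text
clock: 8.8
position: [0.4562, -0.3579, 0.0021]
tool_rot: [3.141, 0.0, 1.251]
force: [-0.9, -0.4, 5.1]
grip_width: 0.0128
finger_force: 42.5
```

Emit:
play_rows:
  plan:
    - [[0, 0, -0.4], [0, 0, 0], 1]
    - [[0, 0, -0.8], [0, 0, 0], 1]
    - [[0, 0, -0.8], [0, 0, 0], 1]
    - [[0, 0, -1], [0, 0, -0.6], 1]
    - [[0, 0, -1], [0, 0, -0.6], 1]
    - [[0, 0, 0], [0, 0, -0.6], 1]
    - [[0, 0, 0], [0, 0, -0.6], 1]
    - [[0, 0, 0], [0, 0, -0.6], 1]
    - [[0, 0, 0], [0, 0, 0], 1]

```text
clock: 9.93
position: [0.4561, -0.3581, 0.1031]
tool_rot: [3.141, 0.001, 1.701]
force: [0.9, -0.1, -1.1]
grip_width: 0.013
finger_force: 41.8
```

Emit:
play_rows:
  plan:
    - [[0.5, 0.2, 0], [0, 0, 0], 1]
    - [[0.9, 0.35, 0], [0, 0, 0], 1]
    - [[0.9, 0.35, 0], [0, 0, 0], 1]
    - [[0.9, 0.35, 0], [0, 0, 0], 1]
    - [[0.9, 0.35, 0], [0, 0, 0], 1]
    - [[0.9, 0.35, 0], [0, 0, 0], 1]
    - [[0.9, 0.35, 0], [0, 0, 0], 1]
    - [[0.9, 0.35, 0], [0, 0, 0], 1]
    - [[0.9, 0.35, 0], [0, 0, 0], 1]
    - [[0.9, 0.35, 0], [0, 0, 0], 1]
    - [[0.9, 0.35, 0], [0, 0, 0], 1]
    - [[0.42, 0.11, 0], [0, 0, 0], 1]
    - [[0, 0, 0], [0, 0, 0], 1]
    - [[0, 0, 0], [0, 0, 0], 1]

```text
clock: 11.68
position: [0.518, -0.1004, 0.1019]
tool_rot: [-3.141, 0.0, 1.7]
force: [-0.4, 0.2, 0.1]
grip_width: 0.0129
finger_force: 41.8
```

```bash
python3 - <<'E'
from h import *
s=bot.observe(); print(np.round(s["position"],4),np.round(s["tool_rot"],3),s["grip_width"])
rects(things=(("tub",.048,.062),("lid",.112,.125),("lid",.085,.15)),pic="3")
a=cv2.imread("pics/top3.png")[220:340,290:410]; b=cv2.imread("pics/side3.png")[180:300,270:390]
cv2.imwrite("pics/e.png",np.hstack([cv2.resize(a,(400,400)),cv2.resize(b,(400,400))]))
E
```

```text
[ 0.518  -0.1004  0.1019] [-3.141  0.     1.7  ] 0.012933272115323162
top tub 31 z 0.0551 ctr 497.8 -54.7 wxl 13.6 38.3 yaw of length from +y(deg) -61.8
top lid 26 z 0.1175 ctr 496.8 -59.4 wxl 6.4 19.1 yaw of length from +y(deg) -72.9
top lid 26 z 0.1175 ctr 496.8 -59.4 wxl 6.4 19.1 yaw of length from +y(deg) -72.9
side tub 165 z 0.0534 ctr 517.5 -95.0 wxl 61.3 108.3 yaw of length from +y(deg) 10.2
side lid 274 z 0.1183 ctr 518.7 -96.7 wxl 59.8 101.9 yaw of length from +y(deg) 6.1
side lid 390 z 0.1186 ctr 518.7 -96.7 wxl 59.8 101.9 yaw of length from +y(deg) 6.1
```

View pics/e.png

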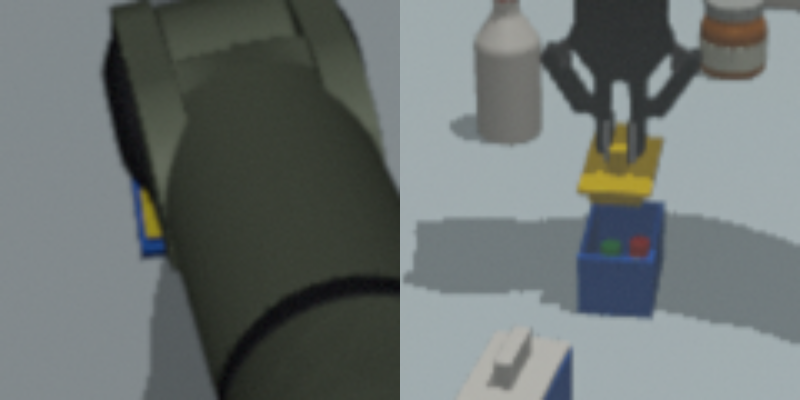

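The lid hangs level at flange height 0.118, squarely over the tub mouth (side crop: lid (622,168), tub (620,250)). Lowering it now.

Emit:
play_rows:
  plan:
    - [[0.03, 0, 0.5], [0, 0, 0], 1]
    - [[0, 0, 0.5], [0, 0, 0], 1]
    - [[0, 0, 0.4], [0, 0, 0], 1]
    - [[0, 0, 0.25], [0, 0, 0], 1]
    - [[0, 0, 0.2], [0, 0, 0], 1]
    - [[0, 0, 0.15], [0, 0, 0], 1]
    - [[0, 0, 0.15], [0, 0, 0], 1]
    - [[0, 0, 0], [0, 0, 0], 1]

```text
clock: 13.08
position: [0.5182, -0.0987, 0.0481]
tool_rot: [-3.141, -0.0, 1.701]
force: [0.5, -0.6, -0.8]
grip_width: 0.0131
finger_force: 41.8
```

Emit:
play_rows:
  plan:
    - [[0, 0, 0.06], [0, 0, 0], 1]
    - [[0, 0, 0.06], [0, 0, 0], 1]
    - [[0, 0, 0.04], [0, 0, 0], 1]
    - [[0, 0, 0], [0, 0, 0], 1]
    - [[0, 0, 0], [0, 0, 0], 1]

```text
clock: 13.7
position: [0.5184, -0.0988, 0.0452]
tool_rot: [3.141, 0.001, 1.701]
force: [-8.2, 0.2, 22.9]
grip_width: 0.0132
finger_force: 45.0
```

Emit:
play_rows:
  plan:
    - [[0, 0, 0], [0, 0, 0], -1]
    - [[0, 0, 0], [0, 0, 0], -1]
    - [[0, 0, 0], [0, 0, 0], -1]
    - [[0, 0, 0], [0, 0, 0], -1]
    - [[0, 0, 0], [0, 0, 0], -1]
    - [[0, 0, -0.5], [0, 0, 0], -1]
    - [[0, 0, -1], [0, 0, 0], -1]
    - [[0, 0, -1], [0, 0, 0], -1]
    - [[0, 0, -1], [0, 0, 0], -1]
    - [[-1, 0, -1], [0, 0, 0], -1]
    - [[-1, 0, 0], [0, 0, 0], -1]
    - [[-1, 0, 0], [0, 0, 0], -1]
    - [[-1, 0, 0], [0, 0, 0], -1]
    - [[-1, 0, 0], [0, 0, 0], -1]
    - [[0, 0, 0], [0, 0, 0], -1]

```text
clock: 15.58
position: [0.5343, -0.2245, 0.1573]
tool_rot: [3.141, 0.001, 1.699]
force: [0.1, 0.4, -0.2]
grip_width: 0.0853
finger_force: 0.0
```

```bash
cat >> h.py <<'E'
def fit(n,c,a,b,f,P):
    r=regions_of(n,c)
    if not r: return print(c,n,"none")
    m=r[0]["mask"]&(f["depth"]>0); p=P[m]; p=p[(p[:,2]>a)&(p[:,2]<b)]
    A=np.c_[p[:,0]-p[:,0].mean(),p[:,1]-p[:,1].mean(),np.ones(len(p))]
    k,*_=np.linalg.lstsq(A,p[:,2],rcond=None); print(c,n,"plane tilt deg",np.degrees(k[:2]).round(2),"h",k[2].round(4),len(p))
E
python3 - <<'E'
from h import *
rects(things=(("tub",.02,.1),("lid",.05,.068),("lid",.076,.095),("row",.05,.068)),pic="4")
for c in ("top","side"):
    f=grab_frame(c);P=cloud(f); fit("lid",c,.05,.07,f,P); fit("row",c,.05,.07,f,P)
a=cv2.imread("pics/top4.png")[210:330,260:400]; b=cv2.imread("pics/side4.png")[200:320,250:390]
cv2.imwrite("pics/f.png",np.hstack([cv2.resize(a,(400,343)),cv2.resize(b,(400,343))]))
E
```

```text
top tub 93 z 0.0504 ctr 488.5 -102.6 wxl 5.5 96.7 yaw of length from +y(deg) 5.8
top lid 894 z 0.0611 ctr 519.6 -100.7 wxl 60.8 97.7 yaw of length from +y(deg) 7.5
top lid 132 z 0.0846 ctr 519.5 -100.3 wxl 14.1 48.8 yaw of length from +y(deg) 8.9
top row 1866 z 0.0609 ctr 541.7 180.6 wxl 63.2 200.3 yaw of length from +y(deg) -0.6
side tub 311 z 0.0396 ctr 498.9 -70.6 wxl 50.8 102.4 yaw of length from +y(deg) -34.0
side lid 337 z 0.0614 ctr 519.5 -96.9 wxl 59.4 103.3 yaw of length from +y(deg) 7.9
side lid 61 z 0.0845 ctr 518.7 -96.6 wxl 13.6 53.6 yaw of length from +y(deg) 5.9
side row 1170 z 0.0614 ctr 541.2 184.9 wxl 63.6 205.6 yaw of length from +y(deg) -0.6
top lid plane tilt deg [ 0.27 -0.32] h 0.0609 908
top row plane tilt deg [0.78 0.03] h 0.0606 1875
side lid plane tilt deg [-0.29  0.05] h 0.0616 332
side row plane tilt deg [ 2.16 -0.61] h 0.0608 1176
```

View pics/f.png

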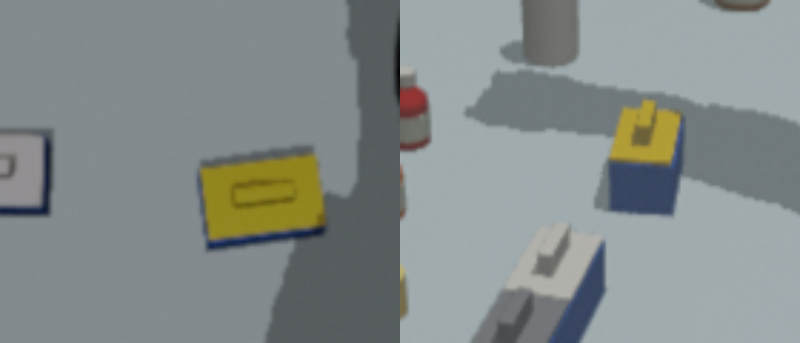

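The lid sits level: flange top at 0.061, the same as the row's lids. The lidded tub is at top crop (262,200) and side crop (648,160), in line with the fits. Now I'll grip the tub body.

Emit:
play_rows:
  plan:
    - [[1, 0, 0], [0, 0, 0], -1]
    - [[1, 0, 0], [0, 0, 0], -1]
    - [[1, 0, 0], [0, 0, 0], -1]
    - [[1, 0, 0], [0, 0, 0], -1]
    - [[1, 0.03, 0], [0, 0, 0], -1]
    - [[0, 0, 0.7], [0, 0, 0], -1]
    - [[0, 0, 1], [0, 0, 0], -1]
    - [[0, 0, 1], [0, 0, 0], -1]
    - [[0, 0, 1], [0, 0, 0], -1]
    - [[0, 0, 0.8], [0, 0, 0], -1]
    - [[0, 0, 0.5], [0, 0, 0], -1]
    - [[0, 0, 0], [0, 0, 0], -1]

```text
clock: 17.88
position: [0.5185, -0.0988, 0.0309]
tool_rot: [-3.14, -0.0, 1.701]
force: [0.5, 0.3, -0.1]
grip_width: 0.0854
finger_force: 0.0
```

```bash
python3 - <<'E'
from h import *
f=tips(.519,-.1,zlo=.03); save(f,"side5"); b=f["pixels"][180:280,290:390,::-1]
cv2.imwrite("pics/g.png",cv2.resize(b,(600,600),interpolation=cv2.INTER_CUBIC))
E
```

```text
side 0.066 4 [ 0.4758 -0.0965  0.0707] [ 0.469 -0.104  0.069] [ 0.564 -0.084  0.071]
side 0.072 8 [ 0.5185 -0.0922  0.0748] [ 0.469 -0.107  0.074] [ 0.574 -0.077  0.078]
side 0.078 8 [ 0.5151 -0.0908  0.0818] [ 0.465 -0.102  0.079] [ 0.572 -0.082  0.084]
side 0.084 16 [ 0.5621 -0.0898  0.0857] [ 0.466 -0.105  0.084] [ 0.574 -0.077  0.09 ]
side 0.09 12 [ 0.5625 -0.0907  0.0937] [ 0.466 -0.103  0.09 ] [ 0.573 -0.082  0.096]
side 0.096 9 [ 0.5637 -0.0918  0.0992] [ 0.465 -0.098  0.096] [ 0.574 -0.081  0.101]
```

View pics/g.png

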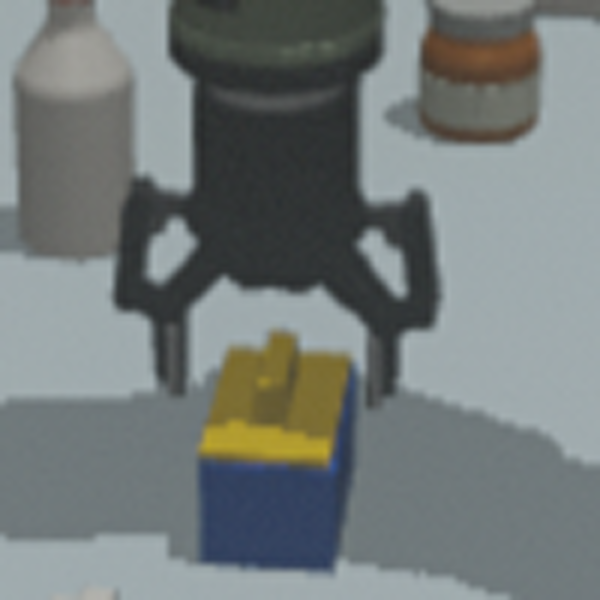

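Fingers straddle the tub with open tips at z of about 0.067 (crop (175,392) and (380,400)), and the gripper's body is clear of the bar. Lowering another 27 mm.

Emit:
play_rows:
  plan:
    - [[0, 0, 0.4], [0, 0, 0], -1]
    - [[0, 0, 0.3], [0, 0, 0], -1]
    - [[0, 0, 0.2], [0, 0, 0], -1]
    - [[0, 0, 0.1], [0, 0, 0], -1]
    - [[0, 0, 0.08], [0, 0, 0], -1]
    - [[0, 0, 0], [0, 0, 0], -1]

```text
clock: 18.68
position: [0.519, -0.0987, 0.0047]
tool_rot: [3.142, -0.0, 1.701]
force: [-0.3, 0.0, -0.1]
grip_width: 0.0854
finger_force: 0.0
```

Emit:
play_rows:
  plan:
    - [[0, 0, 0], [0, 0, 0], 0]
    - [[0, 0, 0], [0, 0, 0], 1]
    - [[0, 0, 0], [0, 0, 0], 1]
    - [[0, 0, 0], [0, 0, 0], 1]
    - [[0, 0, 0], [0, 0, 0], 1]
  newtons: 30

```text
clock: 19.3
position: [0.5188, -0.0987, 0.0049]
tool_rot: [-3.141, 0.0, 1.701]
force: [-2.6, -0.4, 5.2]
grip_width: 0.0614
finger_force: 32.6
```

Emit:
play_rows:
  plan:
    - [[0, 0, 0], [0, 0, 0.32], 1]
    - [[0, 0, 0], [0, 0, 0.32], 1]
    - [[0, 0, 0], [0, 0, 0.32], 1]
    - [[0.3, 0.05, 0], [0, 0, 0], 1]
    - [[0.5, 0.08, 0], [0, 0, 0], 1]
    - [[0.5, 0.08, 0], [0, 0, 0], 1]
    - [[0.5, 0.08, 0], [0, 0, 0], 1]
    - [[0.5, 0.08, 0], [0, 0, 0], 1]
    - [[0.5, 0.08, 0], [0, 0, 0], 1]
    - [[0.5, 0.08, 0], [0, 0, 0], 1]
    - [[0.5, 0.08, 0], [0, 0, 0], 1]
    - [[0.5, 0.05, 0], [0, 0, 0], 1]
    - [[0.5, 0.05, 0], [0, 0, 0], 1]
    - [[0.12, 0, 0], [0, 0, 0], 1]
    - [[0, 0, 0], [0, 0, 0], 1]
    - [[0, 0, 0], [0, 0, 0], 1]

```text
clock: 21.3
position: [0.5387, 0.0242, 0.005]
tool_rot: [3.141, -0.0, 1.556]
force: [0.3, 0.3, 5.3]
grip_width: 0.0618
finger_force: 33.0
```

```bash
python3 - <<'E'
from h import *
rects(things=(("lid",.05,.068),("lid",.076,.095),("row",.05,.068),("row",.076,.095)),pic="6")
E
```

```text
top lid none
top lid none
top row 1536 z 0.0608 ctr 540.8 180.8 wxl 61.4 196.8 yaw of length from +y(deg) -0.6
top row 269 z 0.0846 ctr 541.2 180.1 wxl 15.3 147.8 yaw of length from +y(deg) -1.3
side lid 312 z 0.0616 ctr 540.5 27.1 wxl 60.9 107.0 yaw of length from +y(deg) 2.5
side lid 73 z 0.0847 ctr 532.6 28.3 wxl 38.7 42.9 yaw of length from +y(deg) 15.6
side row 1153 z 0.0613 ctr 540.6 184.0 wxl 63.1 203.3 yaw of length from +y(deg) -0.5
side row 205 z 0.0843 ctr 541.2 185.7 wxl 15.4 152.5 yaw of length from +y(deg) -0.3
```

Emit:
play_rows:
  plan:
    - [[0.06, 0, 0], [0, 0, 0], 1]
    - [[0.06, 0, 0], [0, 0, 0], 1]
    - [[0.06, 0, 0], [0, 0, 0], 1]
    - [[0.04, 0, 0], [0, 0, 0], 1]
    - [[0.04, 0, 0], [0, 0, 0], 1]
    - [[0, 0, 0], [0, 0, 0], 1]

```text
clock: 22.55
position: [0.5387, 0.0295, 0.0049]
tool_rot: [3.141, 0.001, 1.555]
force: [0.1, -6.2, 6.7]
grip_width: 0.0613
finger_force: 33.1
```

Emit:
play_rows:
  plan:
    - [[0.04, 0, 0], [0, 0, 0], 1]
    - [[0.04, 0, 0], [0, 0, 0], 1]
    - [[0, 0, 0], [0, 0, 0], 1]
    - [[0, 0, 0], [0, 0, 0], 1]

```text
clock: 23.05
position: [0.5387, 0.0315, 0.0049]
tool_rot: [3.141, 0.001, 1.555]
force: [0.1, -6.6, 7.2]
grip_width: 0.0612
finger_force: 33.1
```

Emit:
play_rows:
  plan:
    - [[0.04, 0, 0], [0, 0, 0], 1]
    - [[0.04, 0, 0], [0, 0, 0], 1]
    - [[0, 0, 0], [0, 0, 0], 1]

```text
clock: 23.42
position: [0.5387, 0.0318, 0.005]
tool_rot: [3.141, 0.003, 1.554]
force: [0.7, -15.5, 7.1]
grip_width: 0.0617
finger_force: 33.3
```

```bash
python3 - <<'E'
from h import *
rects(cams=("side",),things=(("lid",.055,.066),("row",.05,.068)),pic="7")
E
```

```text
side lid 303 z 0.0616 ctr 541.6 36.5 wxl 60.7 107.4 yaw of length from +y(deg) 0.9
side row 1144 z 0.0613 ctr 540.6 184.4 wxl 63.0 203.1 yaw of length from +y(deg) -1.0
```

Firm contact at y = 0.0318, as predicted. Release, back off and look.

Emit:
play_rows:
  plan:
    - [[0, 0, 0], [0, 0, 0], -1]
    - [[0, 0, 0], [0, 0, 0], -1]
    - [[0, 0, 0], [0, 0, 0], -1]
    - [[0, 0, 0], [0, 0, 0], -1]
    - [[0, 0, -0.4], [0, 0, 0], -1]
    - [[0, 0, -0.8], [0, 0, 0], -1]
    - [[0, 0, -1], [0, 0, 0], -1]
    - [[0, 0, -1], [0, 0, 0], -1]
    - [[0, 0, -1], [0, 0, 0], -1]
    - [[-1, 0, -1], [0, 0, 0], -1]
    - [[-1, 0, 0], [0, 0, 0], -1]
    - [[-1, 0, 0], [0, 0, 0], -1]
    - [[-1, 0, 0], [0, 0, 0], -1]
    - [[-1, 0, 0], [0, 0, 0], -1]
    - [[-1, 0, 0], [0, 0, 0], -1]
    - [[0, 0, 0], [0, 0, 0], -1]

```text
clock: 25.58
position: [0.5362, -0.1173, 0.1352]
tool_rot: [3.141, 0.001, 1.555]
force: [-0.1, 1.2, -0.1]
grip_width: 0.0852
finger_force: 0.0
```

```bash
python3 - <<'E'
from h import *
rects(things=(("lid",.055,.068),("lid",.076,.095),("row",.05,.068),("row",.076,.095)),pic="8")
# edges in the top view: x extents of walls/lids in y bins, relative
f=grab_frame("top");P=cloud(f);d=f["depth"]>0
for y in np.arange(-.03,.28,.02):
    q=P[d&(P[...,1]>y)&(P[...,1]<y+.02)&(np.abs(P[...,0]-.54)<.06)&(P[...,2]>.055)&(P[...,2]<.068)]
    if len(q): print(y.round(2),len(q),np.percentile(q[:,0],[1,99]).round(4),np.mean(np.percentile(q[:,0],[1,99])).round(4))
for c in("top","side"):
    f=grab_frame(c); fit("lid",c,.05,.07,f,cloud(f))
a=cv2.imread("pics/top8.png")[220:320,180:340]; b=cv2.imread("pics/side8.png")[220:360,250:370]
cv2.imwrite("pics/i.png",np.hstack([cv2.resize(a,(480,300),interpolation=cv2.INTER_CUBIC),cv2.resize(b,(257,300),interpolation=cv2.INTER_CUBIC)]))
E
```

```text
top lid 877 z 0.061 ctr 541.0 29.8 wxl 60.5 98.0 yaw of length from +y(deg) -0.5
top lid 136 z 0.0842 ctr 541.0 29.5 wxl 15.3 46.9 yaw of length from +y(deg) -0.5
top row 1769 z 0.0607 ctr 541.3 178.7 wxl 62.5 196.6 yaw of length from +y(deg) -0.8
top row 280 z 0.0842 ctr 542.1 180.3 wxl 15.9 148.3 yaw of length from +y(deg) -0.2
side lid 381 z 0.0617 ctr 539.5 32.0 wxl 61.9 102.8 yaw of length from +y(deg) -1.0
side lid 83 z 0.0847 ctr 541.1 56.9 wxl 15.4 104.7 yaw of length from +y(deg) -2.4
side row 1160 z 0.0614 ctr 540.8 181.8 wxl 63.6 209.1 yaw of length from +y(deg) -0.7
side row 211 z 0.0847 ctr 540.6 186.6 wxl 15.8 149.2 yaw of length from +y(deg) -0.7
-0.03 98 [0.5105 0.5688] 0.5396
-0.01 212 [0.5093 0.569 ] 0.5392
0.01 147 [0.5093 0.5687] 0.539
0.03 157 [0.511  0.5708] 0.5409
0.05 191 [0.5112 0.5713] 0.5412
0.07 202 [0.5111 0.5706] 0.5409
0.09 203 [0.5109 0.5708] 0.5409
0.11 157 [0.511  0.5707] 0.5409
0.13 155 [0.5109 0.5707] 0.5408
0.15 187 [0.5121 0.5707] 0.5414
0.17 198 [0.5121 0.57  ] 0.541
0.19 202 [0.5123 0.5704] 0.5414
0.21 153 [0.5123 0.5704] 0.5414
0.23 152 [0.5125 0.5728] 0.5426
0.25 183 [0.5128 0.573 ] 0.5429
0.27 100 [0.5128 0.5721] 0.5425
top lid plane tilt deg [ 0.29 -0.09] h 0.061 892
side lid plane tilt deg [0.16 0.26] h 0.0618 380
```

View pics/i.png

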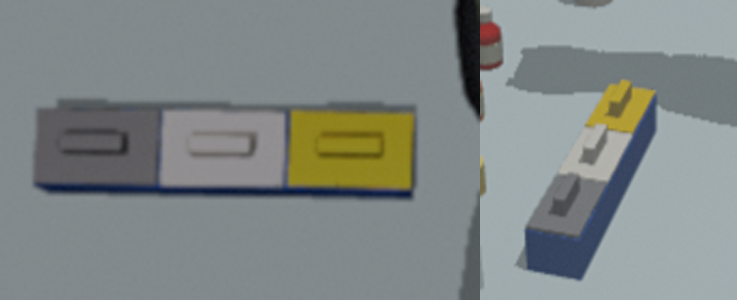

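The yellow-lidded tub (top crop (352,150)) runs on in line with the row. The seam at x=288 looks the same as the one between the fixed tubs at x=160. The lid is level at 0.061, and the side edges match to under about 1 mm. Handing in.

```bash
python3 -c "
from workcell import bot
print(bot.job_done())"
```

```text
the job is handed in; nothing more can be done
None
```

The lid sits level on the tub, and the tub is butted end-on against the row and in line to within about 1 mm by the cameras; the job is handed in.

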